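Click the key holders onto the hallway rail and lock them

TASK

Get the hallway key rail ready: first slide its lock bar fully open to the end stop, then push every wooden key holder that lies about straight down over the two hooks of a free seat (any seat) until it is flat on the rail and both sides have clicked. When all of them are on, slide the lock bar to its other end stop so that it is fully locked, and leave the dish, brush, shoehorn, jewellery box and polish tin where they are.

Things in the scene. Friction and masses are not known exactly. Their poses are not given: they have to be found in the camera images.
- rail: Aluminium key rail fixed to the shelf top, 540 mm long along own y (-300 to 245 mm), 76 mm wide in x, 30 mm high, with a guide ledge along its front (x -38 to -62 mm, 40 mm high). Origin on the shelf top midway between the second and third seats; x points away from the robot at yaw 0, z up. Four seats 115 mm apart along y, each with two black spring hooks, and the steel lock bar.
- lock (a joint): Steel lock bar sliding along rail y: 0 = fully open, 0.040 m = fully locked (towards rail +y), both end stops. Stays where left; needs about 2 to 3 N. One 14 mm wide tab per seat, underside 11 and top 16.5 mm above the seat. Open: tab 57.5 mm to the -y side of the seat centre, in the gap. Locked: 17.5 mm, over the seated deck's front edge (to rail x -20 mm); there it blocks loading.
- lock_knob (a point): Middle of the top face of the lock bar's black upright knob, in front at the rail's -y end; moves with the bar; 82.5 mm above the shelf top. The knob is 24 mm along rail x, 14 mm along rail y and 36 mm tall below this point; under it runs the flat 12 mm wide bar.
- seat1 (a point): Centre of the seat at the -y end (first) of the rail, on its flat top 30 mm above the shelf top, axes as the rail's. A seated holder's origin lies here, its long side along rail y. Pushing a holder on takes about 5 to 20 N (its weight is not enough); then its deck lies flat and both hooks spring back out over the slots' outer edges; up to 5 mm of sideways play remains.
- hook1r (a joint): Spring travel of the right (rail -y) hook of seat 1: 0 = at rest (clicked out), up to 0.008 m bent towards the seat centre; 450 N/m. 18 mm wide in x, 27 mm tall above the seat; the barb faces outward to 40 mm from the seat centre, its sloping top begins at a tip 31 mm from the centre, its catching underside is 9.5 mm above the seat.
- hook1l (a joint): Spring travel of the left (rail +y) hook of seat 1: 0 = at rest (clicked out), up to 0.008 m bent towards the seat centre; 450 N/m. 18 mm wide in x, 27 mm tall above the seat; the barb faces outward to 40 mm from the seat centre, its sloping top begins at a tip 31 mm from the centre, its catching underside is 9.5 mm above the seat.
- seat2 (a point): Centre of the seat at the second place from the -y end of the rail, on its flat top 30 mm above the shelf top, axes as the rail's. A seated holder's origin lies here, its long side along rail y. Pushing a holder on takes about 5 to 20 N (its weight is not enough); then its deck lies flat and both hooks spring back out over the slots' outer edges; up to 5 mm of sideways play remains.
- hook2r (a joint): Spring travel of the right (rail -y) hook of seat 2: 0 = at rest (clicked out), up to 0.008 m bent towards the seat centre; 450 N/m. 18 mm wide in x, 27 mm tall above the seat; the barb faces outward to 40 mm from the seat centre, its sloping top begins at a tip 31 mm from the centre, its catching underside is 9.5 mm above the seat.
- hook2l (a joint): Spring travel of the left (rail +y) hook of seat 2: 0 = at rest (clicked out), up to 0.008 m bent towards the seat centre; 450 N/m. 18 mm wide in x, 27 mm tall above the seat; the barb faces outward to 40 mm from the seat centre, its sloping top begins at a tip 31 mm from the centre, its catching underside is 9.5 mm above the seat.
- seat3 (a point): Centre of the seat at the third place from the -y end of the rail, on its flat top 30 mm above the shelf top, axes as the rail's. A seated holder's origin lies here, its long side along rail y. Pushing a holder on takes about 5 to 20 N (its weight is not enough); then its deck lies flat and both hooks spring back out over the slots' outer edges; up to 5 mm of sideways play remains.
- hook3r (a joint): Spring travel of the right (rail -y) hook of seat 3: 0 = at rest (clicked out), up to 0.008 m bent towards the seat centre; 450 N/m. 18 mm wide in x, 27 mm tall above the seat; the barb faces outward to 40 mm from the seat centre, its sloping top begins at a tip 31 mm from the centre, its catching underside is 9.5 mm above the seat.
- hook3l (a joint): Spring travel of the left (rail +y) hook of seat 3: 0 = at rest (clicked out), up to 0.008 m bent towards the seat centre; 450 N/m. 18 mm wide in x, 27 mm tall above the seat; the barb faces outward to 40 mm from the seat centre, its sloping top begins at a tip 31 mm from the centre, its catching underside is 9.5 mm above the seat.
- seat4 (a point): Centre of the seat at the +y end (fourth) of the rail, on its flat top 30 mm above the shelf top, axes as the rail's. A seated holder's origin lies here, its long side along rail y. Pushing a holder on takes about 5 to 20 N (its weight is not enough); then its deck lies flat and both hooks spring back out over the slots' outer edges; up to 5 mm of sideways play remains.
- hook4r (a joint): Spring travel of the right (rail -y) hook of seat 4: 0 = at rest (clicked out), up to 0.008 m bent towards the seat centre; 450 N/m. 18 mm wide in x, 27 mm tall above the seat; the barb faces outward to 40 mm from the seat centre, its sloping top begins at a tip 31 mm from the centre, its catching underside is 9.5 mm above the seat.
- hook4l (a joint): Spring travel of the left (rail +y) hook of seat 4: 0 = at rest (clicked out), up to 0.008 m bent towards the seat centre; 450 N/m. 18 mm wide in x, 27 mm tall above the seat; the barb faces outward to 40 mm from the seat centre, its sloping top begins at a tip 31 mm from the centre, its catching underside is 9.5 mm above the seat.
- holder1: Wooden key holder, may be absent, all alike, same either way round, 110 to 210 g. Deck 60 (own x) by 90 (own y) by 8 mm; central upright fin 16 mm thick in x, 34 mm long in y, top 58 mm above the underside, a small brass peg at each end (30 mm from centre). Two slots for a seat's hooks: 28 mm in x, from 17 to 37 mm either side of the centre in y. Origin: centre of underside, z up.
- holder2: Wooden key holder, may be absent, all alike, same either way round, 110 to 210 g. Deck 60 (own x) by 90 (own y) by 8 mm; central upright fin 16 mm thick in x, 34 mm long in y, top 58 mm above the underside, a small brass peg at each end (30 mm from centre). Two slots for a seat's hooks: 28 mm in x, from 17 to 37 mm either side of the centre in y. Origin: centre of underside, z up.
- holder3: Wooden key holder, may be absent, all alike, same either way round, 110 to 210 g. Deck 60 (own x) by 90 (own y) by 8 mm; central upright fin 16 mm thick in x, 34 mm long in y, top 58 mm above the underside, a small brass peg at each end (30 mm from centre). Two slots for a seat's hooks: 28 mm in x, from 17 to 37 mm either side of the centre in y. Origin: centre of underside, z up.
- holder4: Wooden key holder, may be absent, all alike, same either way round, 110 to 210 g. Deck 60 (own x) by 90 (own y) by 8 mm; central upright fin 16 mm thick in x, 34 mm long in y, top 58 mm above the underside, a small brass peg at each end (30 mm from centre). Two slots for a seat's hooks: 28 mm in x, from 17 to 37 mm either side of the centre in y. Origin: centre of underside, z up.
- dish: Frosted glass dish with keys, 136 mm across, 34 mm high; origin at the centre of its underside. To be left alone.
- brush: Teal plastic lint brush lying on the shelf top, 185 mm long along own x (-100 to 83 mm), 48 mm wide, 24 mm high. To be left alone.
- shoehorn: Wooden spoon-shaped shoehorn lying flat, 205 mm long along own x (-90 to 115 mm), 40 mm wide, 10 mm high. To be left alone.
- jewel_box: Dark wooden jewellery box, shut, 104 mm (x) by 144 mm (y), 75 mm high; origin at the centre of its underside. To be left alone.
- tin: Round shoe-polish tin, 68 mm across, 42 mm high, standing among the holders; origin at the centre of its underside. To be left alone.
There are look-alikes about, which are no part of the job. Leave any purple look-alike of the holder2 alone.

How it is judged:
By the outcome, as a careful person would: the job done as asked, in the order asked, and still so for the second after the job is handed in, with the robot touching nothing.
Of holder1, holder2, holder3, holder4 only 3 to 4 are there at a start; the rules pass over those that are not, and their reading is None.
At some moment in a run one of holder1, holder2, holder3, holder4 may be knocked a few centimetres aside while the robot is not near it.
Once in a run the grip may slacken for a moment while it holds something.
It also fails if it takes over 210 s, if anything falls off the work surface, if the arm or the gripper's body presses on something with over 40 N, if the wrist force passes 120 N, or if a joint passes its speed limit or range.

ROBOT

A 6-joint arm with a two-finger parallel gripper is mounted at the origin on the work surface. World frame = base frame: x ahead of the robot, y to its left, z up, the work surface at z = 0. Lengths are in m, angles in rad, forces in N, time in s.
With the tool pointing down it reaches from about 0.35 to 0.975 m from the base axis. Payload 4.9 kg.
Tool frame: the origin (TCP) lies between the finger pads; the fingertips stand 22 mm ahead of it and the grasp point (between the pads) lies 3 mm ahead of it; z points along the fingers, y is the line along which they close (so a half turn about z gives the same grasp; the last joint's range is limited). The gripper opens to 85 mm and grips with 20 to 120 N. Pads are 22 mm wide; open, the fingers measure 114 mm over their backs; the gripper's body (76 mm by 85 mm) begins 54 mm behind the grasp point. The pads swing forward as they close: fully open they stand 13 mm farther back than shut.
Start: joints at [-0.119, 0.053, 1.613, -0, 1.476, -0.119], TCP at [0.625, 0, 0.253] pointing down, gripper open.
Joint ranges: [-3.01, 3.01], [-1.01, 2.22], [0.06, 2.58], [-1.02, 4.17], [0.09, 2.62], [-3.14, 3.14]. Speed limits (rad/s): [2.57, 2.57, 3.14, 3.14, 3.14, 3.14].

INTERFACE

Orientations are given as a unit quaternion [w, x, y, z].
In Python, from plant import state, grab_frame, get_calibration, job_done, recognise, regions_of gives the robot as it stands.
- The arm moves only by the tool apply_moves, never from a script. Its argument "targets" is a list of rows, each an object with "translation": the shift along the tool's x, y, z normalised to -1 to 1, where 1 is 100 mm, a list of three; "twist": the turn about the tool's z normalised to -1 to 1, where 1 is 0.1 rad; "hand": the opening, from 0 (shut) to 1 (fully open). A call has 1 to 8 rows; each row shifts and turns the commanded pose from where the row before left it, along the tool's axes as they then stand; what a row does not reach is not made up. A row lasts 1/10 s, in which the tool goes at most 50 mm and 8.59 degrees, less where a joint would pass 70% of its speed; a pose out of reach is approached as far as the arm can. A call with a number of a shift or a turn outside -1 to 1 is refused whole. A call with a gripper value outside its range is refused whole. The fingers move at their own pace and stop on an object; the grip force is fixed at half the most. Time passes only in rows, so rows that do not move let the fingers close. It gives the time, the measured TCP pose, the force, the opening and the grip force at its end, in the units of the state.
- state(): the state, without advancing time (a new reading comes with each control period).
- grab_frame(name): name is "scene" or "side" or "wrist"; returns the picture (384x512x3 uint8, red, green, blue); there is no depth.
- get_calibration(name): a dict with "camera_matrix" (3x3 intrinsics, pixels), "pose" (4x4, takes a point from camera to world coordinates). Camera axes: x right, y up, looking along -z (the intrinsics and any distortion apply to the point x, -y, -z); pixel columns grow to the right and rows downward; lengths in m; the calibration is good to about 2 mm. A picture is of the moment at which its call begins: read the wrist's pose just before it. get_calibration takes no time and is no camera call; for the wrist camera it gives the pose at the moment of the call.
- job_done(): hands the job in; it is judged then, once.
Trained networks look in the newest picture that a camera, given by its name, has taken for a name from the list of things; names that differ only in an ending like _2 or _b are one class to them, and where a whole thing is asked for, a point or a joint stands for the part that bears it (a point fixed in the world has none). Each returns a list of dicts, best first, with "score" (0 to 1); they miss things now and then, are a little off and sometimes report something else, mostly with a low value. They report only what shows in the picture. A call takes as long as a camera call. They do not tell look-alikes from the thing itself.
- recognise(camera, query): "point" ([x, y, z] in m, in world coordinates, good to about 4 mm: the middle of the surface that is visible of it).
- regions_of(camera, query): "pixels" (384x512 bool, what is visible of it).
The state is a dict: "time": time; "joint_pos": joint angles; "joint_vel": joint speeds; "joint_efforts": joint torques, N m; "tool_pos": TCP position; "tool_rot": TCP orientation; "contact_force": force on the tool from outside, world axes, zero at the start; "ft_torque": the same for the moment, N m; "gripper_width": opening from 0.0 (shut) to 1.0 (fully open); "grasp_force": force on a finger pad.
Only numpy, scipy, OpenCV 4.12 (cv2) and the standard library are available. Lean on these libraries where they do the work, as an engineer would, in place of code of your own. Each camera call takes 0.05 s, during which the arm holds its last target. There are 200 camera calls.

## Working session

There is one attempt and no reset: what is moved stays moved. The work goes in short steps, Python scripts to look and compute and a tool call to move; the robot and the scene stay as the last step left them, time stands still between calls to the robot, and variables do not carry over. Pictures are saved under pics/ and viewed, at most 14 in all, crops included, and the job is handed in when it is done.

Besides the shell and the picture viewer there is one more tool, called after "Call:" as a command line: name --argument value ..., lists and objects as JSON in quotes. apply_moves: Moves the arm, as the interface text tells. Its arguments: {"type":"object","properties":{"targets":{"type":"array"}},"required":["targets"]}

```bash
mkdir -p pics; ls; cat > h.py <<'E'
import numpy as np, cv2
from plant import state, grab_frame, get_calibration, job_done, recognise, regions_of
def save(cam,fn,crop=None,scale=1):
    im=grab_frame(cam)
    o=im if crop is None else im[crop[1]:crop[3],crop[0]:crop[2]]
    o=cv2.resize(o,None,fx=scale,fy=scale,interpolation=cv2.INTER_CUBIC)
    cv2.imwrite('pics/'+fn,o[:,:,::-1]); return im
def pix2world(cam,uv,z,cal=None):
    c=cal or get_calibration(cam);K=np.array(c['camera_matrix']);T=np.array(c['pose'])
    uv=np.atleast_2d(np.array(uv,float))
    d=np.c_[(uv-[K[0,2],K[1,2]])/[K[0,0],K[1,1]],np.ones(len(uv))]*[1,-1,-1]
    d=d@T[:3,:3].T; o=T[:3,3]
    return o+d*((z-o[2])/d[:,2])[:,None]
def w2p(cam,P,cal=None):
    c=cal or get_calibration(cam);K=np.array(c['camera_matrix']);T=np.array(c['pose'])
    q=(np.atleast_2d(P)-T[:3,3])@T[:3,:3]*[1,-1,-1]
    q=q@K.T; return q[:,:2]/q[:,2:]
E
python3 - <<'E'
from h import *
c=get_calibration('scene');print({k:np.round(v,3).tolist() if not isinstance(v,str) else v for k,v in c.items()})
save('scene','s1.png',scale=1.5)
for q in ['holder1','rail','lock_knob','seat1','hook1r','tin','dish','brush','shoehorn','jewel_box','lock']:
    try: print(q,[(np.round(r['point'],3).tolist(),round(float(r['score']),2), w2p('scene',r['point'])[0].round().tolist()) for r in recognise('scene',q)])
    except Exception as e: print(q,e)
print(state())
E
```

```text
pics
{'camera_matrix': [[476.712, 0.0, 258.292], [0.0, 476.712, 185.815], [0.0, 0.0, 1.0]], 'pose': [[-0.197, -0.766, 0.611, 1.431], [0.98, -0.156, 0.12, 0.161], [0.003, 0.623, 0.782, 1.205], [0.0, 0.0, 0.0, 1.0]]}
holder1 [([0.459, 0.172, 0.009], 0.95, [320.0, 186.0]), ([0.438, -0.182, 0.006], 0.77, [215.0, 166.0]), ([0.356, 0.281, 0.009], 0.69, [357.0, 168.0])]
rail [([0.658, -0.011, 0.03], 0.68, [252.0, 224.0])]
lock_knob [([0.617, -0.013, 0.043], 0.56, [254.0, 210.0])]
seat1 [([0.659, -0.009, 0.032], 0.73, [252.0, 224.0])]
hook1r []
tin [([0.462, -0.365, 0.044], 0.64, [158.0, 155.0])]
dish [([0.625, 0.411, 0.012], 0.62, [395.0, 242.0])]
brush [([0.79, -0.133, 0.024], 0.91, [200.0, 256.0]), ([0.788, 0.179, 0.009], 0.7, [309.0, 277.0]), ([0.626, 0.411, 0.016], 0.21, [395.0, 242.0])]
shoehorn [([0.442, -0.186, 0.004], 0.74, [213.0, 167.0]), ([0.785, 0.177, 0.007], 0.7, [308.0, 277.0])]
jewel_box [([0.634, -0.475, 0.074], 0.8, [104.0, 184.0]), ([0.659, -0.014, 0.028], 0.52, [250.0, 224.0])]
lock [([0.613, -0.01, 0.048], 0.58, [255.0, 208.0])]
{'time': 0.6, 'joint_pos': array([-1.19006322e-01,  5.26954347e-02,  1.61288086e+00, -1.44629740e-05,
        1.47601954e+00, -1.18988612e-01]), 'joint_vel': array([ 0.00260304,  0.00087869, -0.00077336,  0.00013075, -0.00111464,
       -0.00055375]), 'joint_efforts': array([-5.39008106e-04, -3.93409967e+01, -3.70229530e+01, -1.94560957e-04,
        6.24155364e-04,  2.70841065e-05]), 'tool_pos': array([ 6.24983674e-01, -5.31663065e-06,  2.53317854e-01]), 'tool_rot': array([ 3.20031439e-06,  7.07112559e-01,  7.07101004e-01, -6.64170375e-06]), 'contact_force': array([-1.02087507,  0.0137285 ,  0.48841535]), 'ft_torque': array([0.0306939 , 0.03684228, 0.02141246]), 'grasp_force': 0.0, 'gripper_width': 0.9985707364879438}
```

```bash
python3 - <<'E'
from h import *
save('side','d1.png',scale=1.5)
print(np.round(get_calibration('side')['pose'],3).tolist())
for q in ['holder1','lock_knob','hook1r']:
    print(q,[(np.round(r['point'],3).tolist(),round(float(r['score']),2), w2p('side',r['point'])[0].round().tolist()) for r in recognise('side',q)])
E
```

```text
[[0.717, 0.433, -0.546, -0.114], [-0.697, 0.45, -0.558, -0.72], [0.004, 0.781, 0.625, 0.836], [0.0, 0.0, 0.0, 1.0]]
holder1 [([0.442, 0.158, 0.008], 0.87, [199.0, 200.0]), ([0.347, 0.269, 0.008], 0.84, [157.0, 198.0]), ([0.32, 0.431, 0.011], 0.73, [127.0, 180.0]), ([0.45, 0.362, 0.009], 0.72, [167.0, 174.0]), ([0.426, -0.198, 0.009], 0.58, [268.0, 258.0]), ([0.626, -0.087, 0.024], 0.55, [287.0, 206.0])]
lock_knob [([0.611, -0.076, 0.043], 0.92, [282.0, 202.0])]
hook1r [([0.627, -0.092, 0.031], 0.34, [289.0, 205.0])]
```

View pics/s1.png

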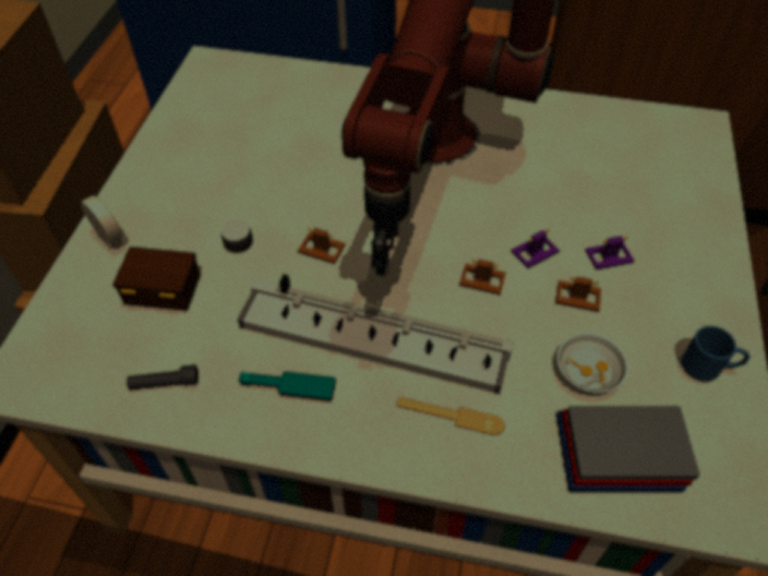

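View pics/d1.png

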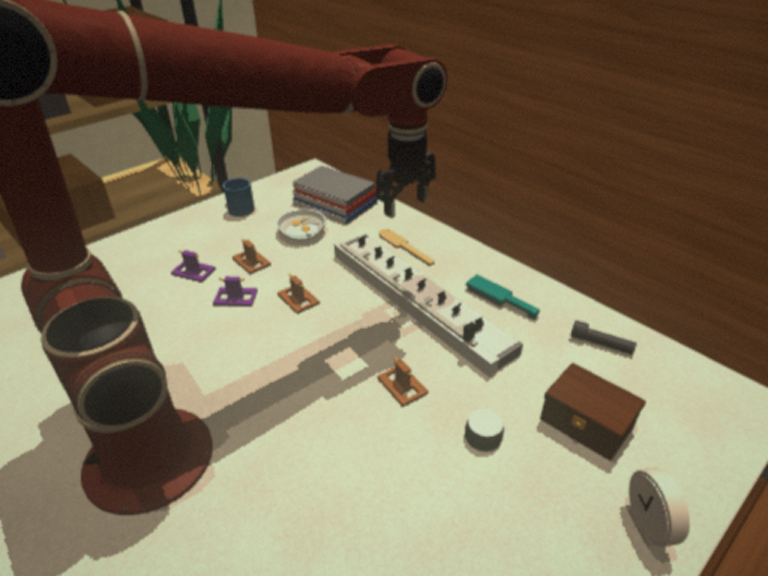

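The three orange-brown holders are at scene pixels (215,163), (322,186) and (386,195). The look-alikes are the purple ones at (357,166) and (406,168), which I leave alone. The knob is at (190,188), and the eight hooks run from (191,207) to (325,241). Next I fit the rail pose and take a wrist view.

```bash
python3 - <<'E'
from h import *
px=np.array([(286,311),(317,319),(340,325),(371,331),(395,338),(429,347),(452,353),(487,361)])/1.5
P=pix2world('scene',px,0.044)
ys=np.array([s+d for s in (-.1725,-.0575,.0575,.1725) for d in (-.035,.035)])
A=np.c_[np.ones(8),ys]
cx,_,_,_=np.linalg.lstsq(A,P[:,0],rcond=None);cy,_,_,_=np.linalg.lstsq(A,P[:,1],rcond=None)
print(P.round(3).tolist(),cx,cy,'yaw',np.arctan2(-cx[1],cy[1]))
print('knob',pix2world('scene',[(190,184)],0.082))
print('knob side',pix2world('side',[(318,214)],0.082))
hp=np.array([(321,246),(483,276),(579,293)])/1.5
print(pix2world('scene',hp,0.01).round(3))
save('wrist','w1.png',scale=1.5)
c=get_calibration('wrist');print(np.round(c['camera_matrix'],1).tolist(),np.round(c['pose'],3).tolist())
E
```

```text
[[0.645, -0.2, 0.044], [0.652, -0.135, 0.044], [0.657, -0.086, 0.044], [0.659, -0.023, 0.044], [0.665, 0.026, 0.044], [0.673, 0.094, 0.044], [0.677, 0.14, 0.044], [0.682, 0.207, 0.044]] [0.66375566 0.09017468] [0.00276411 0.98606922] yaw -0.09119498063804342
knob [[ 0.58763562 -0.21514498  0.082     ]]
knob side [[ 0.61233956 -0.22308144  0.082     ]]
[[ 0.436 -0.185  0.01 ]
 [ 0.449  0.176  0.01 ]
 [ 0.454  0.38   0.01 ]]
[[300.1, 0.0, 253.6], [0.0, 300.1, 193.1], [0.0, 0.0, 1.0]] [[1.0, 0.0, 0.001, 0.625], [-0.001, 0.951, 0.31, 0.079], [-0.001, -0.31, 0.951, 0.374], [0.0, 0.0, 0.0, 1.0]]
```

View pics/w1.png

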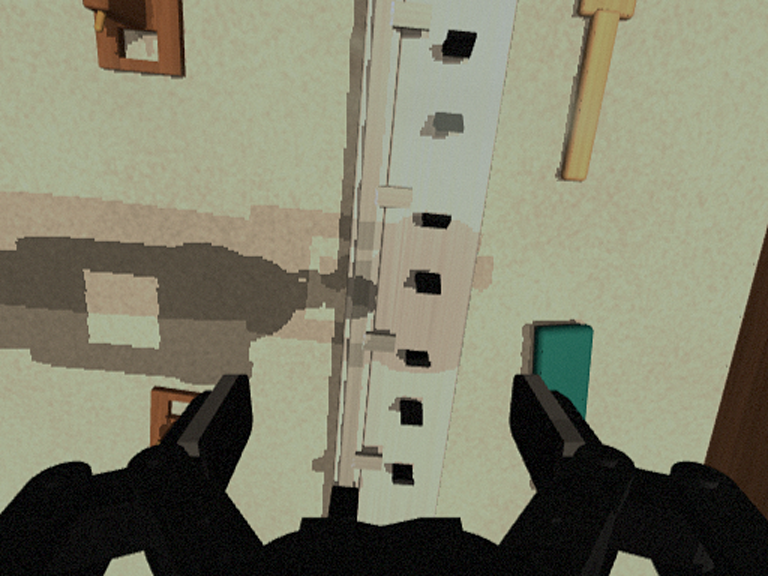

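The wrist view is sharp. It shows hook tops from (403,473) at the lower end up to (458,42), the tabs partly in their locked places, and the knob at (343,495). I move towards the knob for a measured fit.

Call:
apply_moves --targets '[{"translation":[-0.4,-0.1,0],"twist":0,"hand":1},{"translation":[-0.4,-0.1,0],"twist":0,"hand":1},{"translation":[-0.4,-0.1,0],"twist":0,"hand":1},{"translation":[-0.4,-0.1,0],"twist":0,"hand":1},{"translation":[-0.4,0,0],"twist":0,"hand":0.5},{"translation":[0,0,0],"twist":0,"hand":0.5},{"translation":[0,0,0],"twist":0,"hand":0.5}]'

```text
time: 1.55
tool_pos: [0.5848, -0.2006, 0.2532]
tool_rot: [-0.0, 0.708, 0.706, 0.0]
contact_force: [0.2, 1.8, -0.6]
gripper_width: 0.52
grasp_force: 0.0
```

```bash
cat >> h.py <<'E'
def tw(s=None):
    "tool axes in world (columns)"
    from scipy.spatial.transform import Rotation as R
    q=(s or state())['tool_rot']; return R.from_quat([q[1],q[2],q[3],q[0]]).as_matrix()
E
python3 - <<'E'
from h import *
px=np.array([(403,473),(410,412),(415,358),(427,283),(435,220),(448,123),(458,42)])/1.5
c=dict(camera_matrix=[[300.1,0,253.6],[0,300.1,193.1],[0,0,1]],pose=[[1,0,.001,.625],[-.001,.951,.31,.079],[-.001,-.31,.951,.374],[0,0,0,1]])
ys=np.array([s+d for s in (-.1725,-.0575,.0575,.1725) for d in (-.035,.035)])[:7]
P=pix2world('w',px,0.046,c);A=np.c_[np.ones(7),ys]
cx=np.linalg.lstsq(A,P[:,0],rcond=None)[0];cy=np.linalg.lstsq(A,P[:,1],rcond=None)[0]
print(cx,cy,P.round(3).tolist())
s=state();print(s['time'],s['tool_pos'])
save('wrist','w2.png',scale=1.5); c=get_calibration('wrist');print(np.round(c['pose'],4).tolist())
for q in ['holder1','lock_knob','hook1r','tin']:
    print(q,[(np.round(r['point'],3).tolist(),round(float(r['score']),2), w2p('wrist',r['point'])[0].round().tolist()) for r in recognise('wrist',q)])
E
```

```text
[0.66230812 0.09090904] [0.00284285 0.98410745] [[0.645, -0.198, 0.046], [0.65, -0.136, 0.046], [0.653, -0.086, 0.046], [0.66, -0.023, 0.046], [0.664, 0.025, 0.046], [0.671, 0.092, 0.046], [0.675, 0.141, 0.046]]
1.55 [ 0.58481318 -0.20059701  0.25320279]
[[1.0, 0.0006, 0.001, 0.5852], [-0.0009, 0.951, 0.3092, -0.1204], [-0.0007, -0.3092, 0.951, 0.3736], [0.0, 0.0, 0.0, 1.0]]
holder1 [([0.441, -0.182, 0.004], 0.93, [137.0, 148.0])]
lock_knob [([0.605, -0.128, 0.049], 0.97, [273.0, 104.0])]
hook1r [([0.646, -0.201, 0.05], 0.5, [308.0, 173.0])]
tin [([0.448, -0.342, 0.036], 0.94, [148.0, 276.0])]
```

View pics/w2.png

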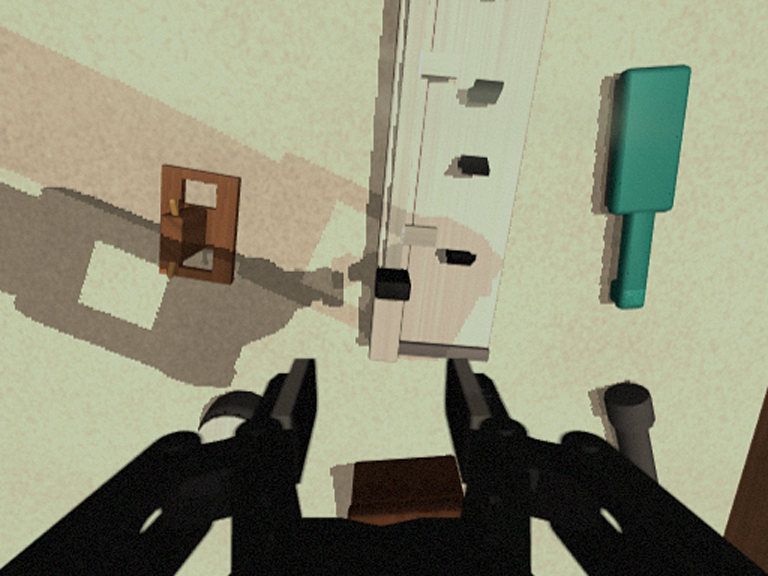

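```bash
cat >> h.py <<'E'
RO=np.array([.6624,.0028]);YAW=-0.0921
def rail(x,y,z):
    c,s=np.cos(YAW),np.sin(YAW);return np.array([RO[0]+c*x-s*y,RO[1]+s*x+c*y,z])
def torail(p):
    c,s=np.cos(YAW),np.sin(YAW);d=np.array(p)[:2]-RO;return np.array([c*d[0]+s*d[1],-s*d[0]+c*d[1]])
E
python3 - <<'E'
from h import *
im=grab_frame('wrist');c=get_calibration('wrist')
m=(im.max(2)<45).astype(np.uint8)
n,l,st,ce=cv2.connectedComponentsWithStats(m)
for i in range(1,n):
    if st[i,4]>60 and st[i,1]<215: print(st[i].tolist(),ce[i].round(1))
k=l[188,262];ys,xs=np.nonzero(l==k)
for y in range(ys.min(),ys.max()+1): print(y,xs[ys==y].min(),xs[ys==y].max())
for r in (199.5,):
  for x in (252,272): 
    p=pix2world('wrist',[(x,r)],.0825)[0];print(p,torail(p))
# red mask holder
print(torail(pix2world('wrist',[(262,194)],.0825)[0]))
E
```

```text
[402, 101, 9, 43, 183] [406.  121.3]
[305, 106, 21, 13, 212] [315.5 112.1]
[406, 145, 12, 61, 189] [411.5 179.2]
[121, 161, 15, 14, 67] [127.  166.6]
[297, 168, 19, 10, 153] [305.5 172.9]
[249, 180, 24, 22, 451] [260.7 190.6]
180 251 255
181 251 267
182 250 270
183 250 270
184 250 271
185 250 271
186 250 271
187 250 271
188 250 272
189 250 272
190 250 272
191 250 272
192 250 272
193 250 272
194 249 272
195 250 272
196 250 272
197 250 272
198 250 272
199 250 271
200 253 271
201 266 270
[ 0.58360864 -0.22126297  0.0825    ] [-0.05785039 -0.23035978]
[ 0.60416675 -0.22123757  0.0825    ] [-0.03738175 -0.22844375]
[-0.04822094 -0.22348099]
```

Call:
apply_moves --targets '[{"translation":[-0.137,0.083,0],"twist":0.92,"hand":0.5},{"translation":[0,0,0.4],"twist":0,"hand":0.5},{"translation":[0,0,0.4],"twist":0,"hand":0.5},{"translation":[0,0,0.4],"twist":0,"hand":0.5},{"translation":[0,0,0.4],"twist":0,"hand":0.5},{"translation":[0,0,0.15],"twist":0,"hand":0.5},{"translation":[0,0,0],"twist":0,"hand":0.5}]'

```text
time: 2.55
tool_pos: [0.5916, -0.2123, 0.0754]
tool_rot: [-0.003, 0.739, 0.674, -0.001]
contact_force: [-0.0, 1.0, 0.2]
gripper_width: 0.497
grasp_force: 0.0
```

Call:
apply_moves --targets '[{"translation":[0,0,0],"twist":0,"hand":0.1},{"translation":[0,0,0],"twist":0,"hand":0.1},{"translation":[0,0,0],"twist":0,"hand":0.1},{"translation":[0,0,0],"twist":0,"hand":0.1},{"translation":[0,0,0],"twist":0,"hand":0.1}]'

```text
time: 3.05
tool_pos: [0.5933, -0.214, 0.0809]
tool_rot: [0.0, 0.739, 0.674, -0.0]
contact_force: [-5.6, 1.8, 1.3]
gripper_width: 0.265
grasp_force: 59.3
```

Call:
apply_moves --targets '[{"translation":[-0.06,0,0],"twist":0,"hand":0.1},{"translation":[-0.06,0,0],"twist":0,"hand":0.1},{"translation":[-0.06,0,0],"twist":0,"hand":0.1},{"translation":[-0.06,0,0],"twist":0,"hand":0.1},{"translation":[0,0,0],"twist":0,"hand":0.1},{"translation":[0,0,0],"twist":0,"hand":0.1}]'

```text
time: 3.65
tool_pos: [0.591, -0.2385, 0.081]
tool_rot: [0.001, 0.739, 0.674, -0.001]
contact_force: [-5.2, -1.1, 1.0]
gripper_width: 0.265
grasp_force: 59.2
```

Call:
apply_moves --targets '[{"translation":[-0.04,0,0],"twist":0,"hand":0.1},{"translation":[-0.04,0,0],"twist":0,"hand":0.1},{"translation":[0,0,0],"twist":0,"hand":0.1},{"translation":[0,0,0],"twist":0,"hand":0.1}]'

```text
time: 4.05
tool_pos: [0.5903, -0.2462, 0.0809]
tool_rot: [0.0, 0.739, 0.674, -0.0]
contact_force: [-5.6, -0.9, 1.2]
gripper_width: 0.264
grasp_force: 59.3
```

Call:
apply_moves --targets '[{"translation":[-0.03,0,0],"twist":0,"hand":0.1},{"translation":[-0.03,0,0],"twist":0,"hand":0.1},{"translation":[0,0,0],"twist":0,"hand":0.1},{"translation":[0,0,0],"twist":0,"hand":0.1}]'

```text
time: 4.45
tool_pos: [0.5899, -0.2516, 0.0809]
tool_rot: [0.0, 0.739, 0.674, -0.0]
contact_force: [-5.7, 2.9, 1.2]
gripper_width: 0.267
grasp_force: 59.4
```

Call:
apply_moves --targets '[{"translation":[-0.03,0,0],"twist":0,"hand":0.1},{"translation":[-0.03,0,0],"twist":0,"hand":0.1},{"translation":[0,0,0],"twist":0,"hand":0.1},{"translation":[0,0,0],"twist":0,"hand":0.1}]'

```text
time: 4.85
tool_pos: [0.5898, -0.2519, 0.0808]
tool_rot: [-0.004, 0.739, 0.674, 0.003]
contact_force: [-4.8, 19.9, 6.5]
gripper_width: 0.267
grasp_force: 60.0
```

End stop reached, with the force jumping to 20 N. I back off the preload, release and lift.

Call:
apply_moves --targets '[{"translation":[0.058,0,0],"twist":0,"hand":0.1},{"translation":[0,0,0],"twist":0,"hand":0.5},{"translation":[0,0,0],"twist":0,"hand":0.5},{"translation":[0,0,-0.3],"twist":0,"hand":0.5},{"translation":[0,0,-0.5],"twist":0,"hand":0.5},{"translation":[0,0,-0.5],"twist":0,"hand":0.5},{"translation":[0.5,-0.4,0],"twist":0,"hand":0.5},{"translation":[0,-0.4,0],"twist":0,"hand":0.6}]'

```text
time: 5.65
tool_pos: [0.5248, -0.2054, 0.2136]
tool_rot: [0.004, 0.738, 0.675, 0.002]
contact_force: [-0.6, -0.5, -1.2]
gripper_width: 0.597
grasp_force: 0.0
```

```bash
python3 - <<'E'
from h import *
s=state();print(s['time'],s['tool_pos'])
save('wrist','w3.png',scale=1.5); c=get_calibration('wrist');print(np.round(c['pose'],4).tolist())
r=regions_of('wrist','holder1')
for a in r:
    m=a['pixels'].astype(np.uint8);(c0,wh,ang)=cv2.minAreaRect(np.argwhere(m)[:,::-1].astype(np.float32))
    print(a['score'],m.sum(),c0,wh,ang)
E
```

```text
5.65 [ 0.5248272  -0.20543199  0.21357724]
[[0.9958, 0.0856, 0.0312, 0.5253], [-0.091, 0.9468, 0.3086, -0.1254], [-0.0032, -0.3102, 0.9507, 0.3295], [0.0, 0.0, 0.0, 1.0]]
0.94 4030 (169.0, 158.0) (84.0, 58.0) 90.0
```

View pics/w3.png

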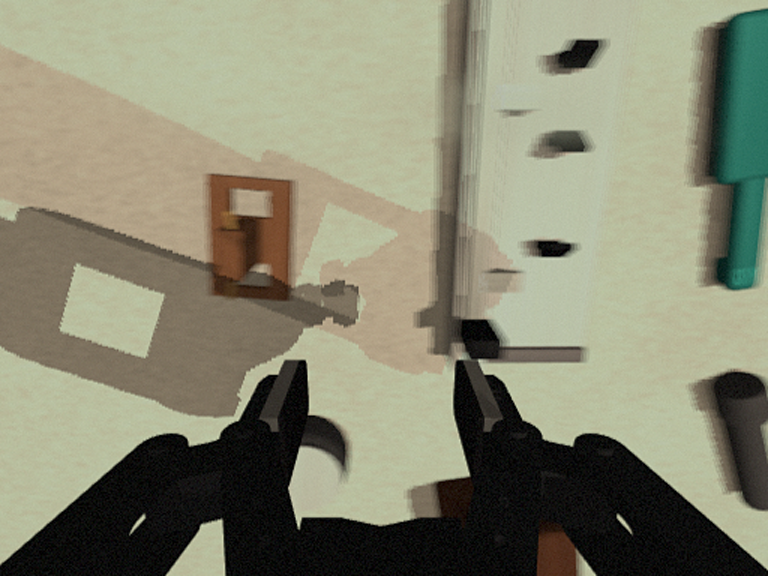

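The lock is open: tab 1 is now in the gap, beyond hook 1r at (500,283). Holder A shows a deck from (209,175) to (290,300). I fit its pose by rendering a model silhouette.

```bash
cat >> h.py <<'E'
from scipy.optimize import minimize
def box(x0,x1,y0,y1,z0,z1): return np.array([(x,y,z) for x in (x0,x1) for y in (y0,y1) for z in (z0,z1)])
def render(p,c,S=4,z=0):
    x,y,a=p;R=np.array([[np.cos(a),-np.sin(a),0],[np.sin(a),np.cos(a),0],[0,0,1]])
    pr=lambda P:(w2p('',P@R.T+[x,y,z],c))
    m=np.zeros((384,512),np.uint8)
    def fill(q,v):
        cv2.fillConvexPoly(m,np.round(cv2.convexHull(q.astype(np.float32))*16).astype(np.int32),v,shift=4)
    fill(pr(box(-.03,.03,-.045,.045,0,.008)),1)
    for s in (-1,1):
        a_,b_=sorted((s*.017,s*.037))
        fill(pr(box(-.014,.014,a_,b_,.004,.004)),0)
    fill(pr(box(-.008,.008,-.017,.017,.008,.058)),1)
    return m
def fit(cam,guess,im=None,c=None,z=0):
    im=grab_frame(cam) if im is None else im; c=c or get_calibration(cam)
    hsv=cv2.cvtColor(im,cv2.COLOR_RGB2HSV)
    col=((hsv[...,0]<18)&(hsv[...,1]>125)&(hsv[...,2]>25)).astype(np.uint8)
    near=cv2.dilate(render(guess,c,z=z),np.ones((41,41)))
    col=col*near
    f=lambda q:-(lambda r:(r&col).sum()/max(1,(r|col).sum()))(render((guess[0]+q[0]/100,guess[1]+q[1]/100,guess[2]+q[2]/3),c,z=z))
    best=min((minimize(f,[dx,dy,da],method='Nelder-Mead',options=dict(initial_simplex=[[dx,dy,da],[dx+.5,dy,da],[dx,dy+.5,da],[dx,dy,da+.5]],xatol=1e-3,fatol=1e-4)) for dx in (-.7,.7) for dy in (-.7,.7) for da in (-.6,0,.6)),key=lambda r:r.fun)
    q=best.x;return np.array([guess[0]+q[0]/100,guess[1]+q[1]/100,guess[2]+q[2]/3]),-best.fun,col.sum()
E
python3 - <<'E'
from h import *
print(fit('wrist',(.438,-.185,-.1)))
s=state();print(s['tool_pos']); im=grab_frame('wrist');c=get_calibration('wrist')
# hook refit from sharp frame
m=(im.max(2)<45).astype(np.uint8);n,l,st,ce=cv2.connectedComponentsWithStats(m)
for i in range(1,n):
    if st[i,4]>60 and st[i,1]<225 and 330<ce[i][0]<420: 
        p=pix2world('',[ce[i]],.046,c)[0];print(st[i].tolist(),torail(p))
        print(' top/bot rows at .057/.03', torail(pix2world('',[(ce[i][0],st[i,1]+st[i,3])],.057,c)[0]))
E
```

```text
(array([ 0.43682415, -0.18706352, -0.19928137]), np.float64(0.9075980392156863), np.uint64(3808))
[ 0.52133865 -0.2061425   0.20937763]
[380, 24, 35, 19, 464] [ 0.00264109 -0.09207206]
 top/bot rows at .057/.03 [-0.0010058 -0.1014763]
[365, 161, 30, 10, 239] [ 0.00145259 -0.20698958]
 top/bot rows at .057/.03 [-0.00256471 -0.20983373]
```

```bash
cat >> h.py <<'E'
def plan(p,yaw):
    "tool-frame delta in move units (x,y,z) and twist units from measured pose; tool y along (cos yaw, sin yaw)"
    s=state();T=tw(s);d=T.T@(np.array(p)-s['tool_pos'])*10
    cur=np.arctan2(T[1,1],T[0,1]);print('t',round(s['time'],2),'pos',s['tool_pos'].round(4),'yaw',round(cur,3),'delta',d.round(3),'twist',round(-(yaw-cur)*10,3))
E
python3 - <<'E'
from h import *
plan((.4368,-.187,.047),-.199)
E
```

```text
t 5.85 pos [ 0.5226 -0.2068  0.2099] yaw -0.093 delta [ 0.119 -0.877  1.626] twist 1.063
```

Call:
apply_moves --targets '[{"translation":[0.06,-0.44,0],"twist":0,"hand":0.6},{"translation":[0.059,-0.437,0],"twist":0.563,"hand":0.6},{"translation":[0,0,0],"twist":0.5,"hand":0.6},{"translation":[0,0,0.4],"twist":0,"hand":0.6},{"translation":[0,0,0.3],"twist":0,"hand":0.6},{"translation":[0,0,0],"twist":0,"hand":0.6},{"translation":[0,0,0],"twist":0,"hand":0.6}]'

```text
time: 6.55
tool_pos: [0.4371, -0.1871, 0.1393]
tool_rot: [0.0, 0.774, 0.634, 0.0]
contact_force: [0.4, 0.1, 0.2]
gripper_width: 0.6
grasp_force: 0.0
```

```bash
python3 - <<'E'
from h import *
f=fit('wrist',(.4368,-.187,-.199));print(f)
plan((f[0][0],f[0][1],.047),f[0][2])
save('wrist','w4.png',scale=1.5)
E
```

```text
(array([ 0.43559818, -0.18736303, -0.18409087]), np.float64(0.9343965800723446), np.uint64(5823))
t 6.6 pos [ 0.4378 -0.1875  0.1405] yaw -0.198 delta [-0.002 -0.024  0.934] twist -0.144
```

View pics/w4.png

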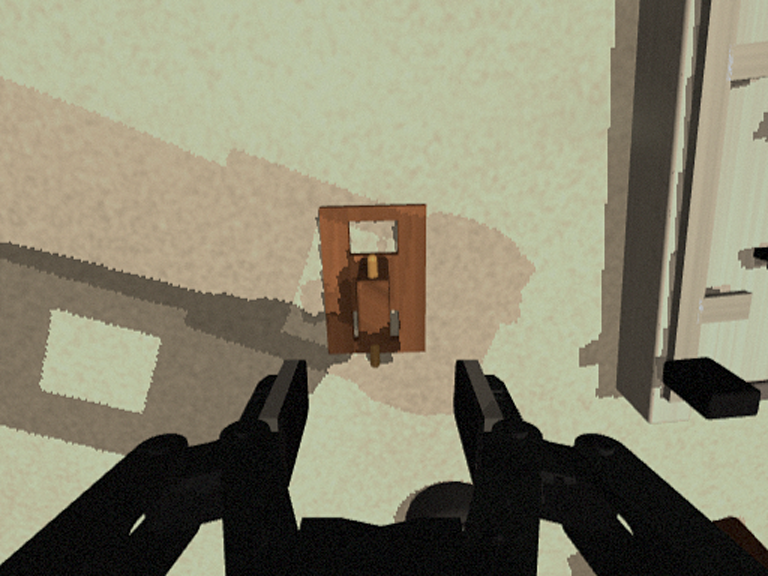

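Holder A at (375,280) is centred between the fingers, with its fin along tool x. I descend and grip.

Call:
apply_moves --targets '[{"translation":[0,-0.02,0.4],"twist":-0.14,"hand":0.6},{"translation":[0,0,0.4],"twist":0,"hand":0.6},{"translation":[0,0,0.12],"twist":0,"hand":0.6},{"translation":[0,0,0],"twist":0,"hand":0.6},{"translation":[0,0,0],"twist":0,"hand":0.0},{"translation":[0,0,0],"twist":0,"hand":0.0},{"translation":[0,0,0],"twist":0,"hand":0.0},{"translation":[0,0,0],"twist":0,"hand":0.0}]'

```text
time: 7.45
tool_pos: [0.4361, -0.1872, 0.0489]
tool_rot: [0.002, 0.769, 0.639, 0.001]
contact_force: [0.6, -0.2, 7.1]
gripper_width: 0.178
grasp_force: 59.7
```

Call:
apply_moves --targets '[{"translation":[0,0,0],"twist":0,"hand":0.0},{"translation":[0,0,-0.3],"twist":0,"hand":0.0},{"translation":[0,0,-0.4],"twist":0,"hand":0.0},{"translation":[0,0,-0.4],"twist":0,"hand":0.0},{"translation":[0,0,0],"twist":0,"hand":0.0},{"translation":[0,0,0],"twist":0,"hand":0.0},{"translation":[0,0,0],"twist":0,"hand":0.0}]'

```text
time: 8.15
tool_pos: [0.4333, -0.1854, 0.1548]
tool_rot: [-0.001, 0.769, 0.639, -0.0]
contact_force: [-1.0, -0.2, -1.7]
gripper_width: 0.177
grasp_force: 59.2
```

```bash
cat >> h.py <<'E'
def inhand():
    "holder offset in tool x (m) with underside z and IoU, by fit in the wrist view over heights"
    im=grab_frame('wrist');c=get_calibration('wrist');s=state();T=tw(s);yaw=np.arctan2(T[1,1],T[0,1]);p=s['tool_pos']
    best=None
    for h in np.arange(.040,.056,.003):
        f=fit('wrist',(p[0],p[1],yaw),im,c,z=p[2]-h)
        if best is None or f[1]>best[1]: best=(h,f[1],f[0])
    d=best[2]-np.array([p[0],p[1],yaw]); print('h',best[0],'iou',round(best[1],3),'toolxy',(T[:2,:2].T@d[:2]).round(4),'dyaw',round(d[2],3))
E
python3 - <<'E'
from h import *
inhand(); s=state();print(s['tool_pos'],s['gripper_width'],s['grasp_force'])
for k,yy in enumerate((-.1725,-.0575,.0575,.1725)): plan(rail(0,yy,.15),YAW)
E
```

```text
h 0.05200000000000001 iou 0.744 toolxy [-0.0001 -0.0001] dyaw -0.0
[ 0.4330857  -0.18529614  0.15429231] 0.17772965921808542 59.244380593299866
t 8.2 pos [ 0.4331 -0.1853  0.1543] yaw -0.184 delta [0.552 2.069 0.037] twist -0.923
t 8.2 pos [ 0.4331 -0.1853  0.1543] yaw -0.184 delta [1.697 1.963 0.039] twist -0.923
t 8.2 pos [ 0.4331 -0.1853  0.1543] yaw -0.184 delta [2.842 1.857 0.041] twist -0.923
t 8.2 pos [ 0.4331 -0.1853  0.1543] yaw -0.184 delta [3.987 1.751 0.042] twist -0.923
```

Call:
apply_moves --targets '[{"translation":[0.283,0.327,0],"twist":0,"hand":0},{"translation":[0.283,0.327,0],"twist":0,"hand":0},{"translation":[0.283,0.327,0],"twist":0,"hand":0},{"translation":[0.283,0.327,0],"twist":0,"hand":0},{"translation":[0.283,0.327,0],"twist":0,"hand":0},{"translation":[0.282,0.328,0],"twist":-0.923,"hand":0},{"translation":[0,0,0],"twist":0,"hand":0},{"translation":[0,0,0],"twist":0,"hand":0}]'

```text
time: 9.0
tool_pos: [0.6575, -0.0544, 0.1534]
tool_rot: [-0.002, 0.739, 0.674, -0.002]
contact_force: [-1.2, 0.6, -1.1]
gripper_width: 0.177
grasp_force: 59.6
```

```bash
python3 - <<'E'
from h import *
plan(rail(0,-.0575,.110),YAW)
save('wrist','w5.png',scale=1.5)
E
```

```text
t 9.0 pos [ 0.6575 -0.0544  0.1534] yaw -0.091 delta [-0.001 -0.002  0.434] twist 0.011
```

View pics/w5.png

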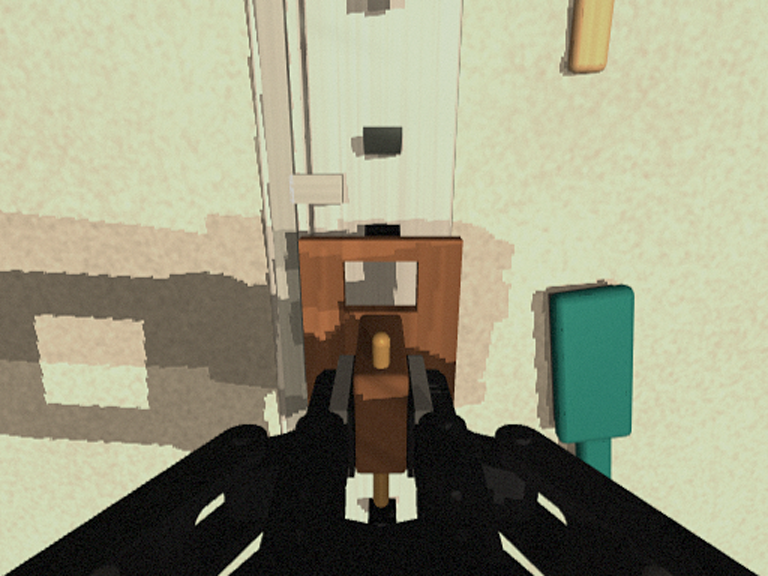

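```bash
python3 - <<'E'
from h import *
c=get_calibration('wrist')
print('deck edge (want y -.0125)',[torail(pix2world('',[(254,158.5)],z,c)[0]) for z in (.110,.114)])
print('deck L,R',[torail(pix2world('',[(u/1.5,238/1.5)],.112,c)[0]) for u in (300,462)])
for u,v,n in ((382,133,'3r'),(382,510,'2r')): print(n,torail(pix2world('',[(u/1.5,v/1.5)],.052,c)[0]))
print('hook3r edges',[torail(pix2world('',[(u/1.5,133/1.5)],.055,c)[0]) for u in (363,402)])
print('rail right edge',[torail(pix2world('',[(u/1.5,v/1.5)],.03,c)[0]) for u,v in ((463,20),(455,200))])
E
```

```text
deck edge (want y -.0125) [array([ 0.00017277, -0.01198385]), array([ 0.00018666, -0.01117324])]
deck L,R [array([-0.02945861, -0.01168385]), array([ 0.02976603, -0.01165854])]
3r [0.00044322 0.02579754]
2r [ 0.00057104 -0.19427325]
hook3r edges [array([-0.00829914,  0.02574268]), array([0.00965039, 0.02573106])]
rail right edge [array([0.03904268, 0.07715878]), array([ 0.03953564, -0.00768357])]
```

The alignment is within 1 mm, so I push down.

Call:
apply_moves --targets '[{"translation":[0,0,0.3],"twist":0,"hand":0},{"translation":[0,0,0.2],"twist":0,"hand":0},{"translation":[0,0,0.1],"twist":0,"hand":0},{"translation":[0,0,0.05],"twist":0,"hand":0},{"translation":[0,0,0.05],"twist":0,"hand":0},{"translation":[0,0,0],"twist":0,"hand":0}]'

```text
time: 9.65
tool_pos: [0.6585, -0.0555, 0.0866]
tool_rot: [0.0, 0.739, 0.674, 0.0]
contact_force: [0.2, -0.7, -3.0]
gripper_width: 0.175
grasp_force: 59.4
```

Call:
apply_moves --targets '[{"translation":[0,0,0.05],"twist":0,"hand":0},{"translation":[0,0,0.03],"twist":0,"hand":0},{"translation":[0,0,0],"twist":0,"hand":0}]'

```text
time: 9.95
tool_pos: [0.659, -0.0552, 0.079]
tool_rot: [0.001, 0.739, 0.674, 0.001]
contact_force: [1.3, 0.5, 1.0]
gripper_width: 0.177
grasp_force: 59.9
```

Call:
apply_moves --targets '[{"translation":[0,0,0.04],"twist":0,"hand":0},{"translation":[0,0,0.03],"twist":0,"hand":0},{"translation":[0,0,0],"twist":0,"hand":0},{"translation":[0,0,0],"twist":0,"hand":0}]'

```text
time: 10.35
tool_pos: [0.6592, -0.0552, 0.0789]
tool_rot: [-0.0, 0.739, 0.674, -0.0]
contact_force: [-19.0, 3.4, 31.9]
gripper_width: 0.179
grasp_force: 64.4
```

Call:
apply_moves --targets '[{"translation":[0,0,-0.06],"twist":0,"hand":0},{"translation":[0,0,0],"twist":0,"hand":0.4},{"translation":[0,0,0],"twist":0,"hand":0.5},{"translation":[0,0,-0.1],"twist":0,"hand":0.5},{"translation":[0,0,-0.4],"twist":0,"hand":0.5},{"translation":[0,0,-0.5],"twist":0,"hand":0.5},{"translation":[0,0,0],"twist":0,"hand":0.5},{"translation":[0,0,0],"twist":0,"hand":0.5}]'

```text
time: 11.15
tool_pos: [0.6596, -0.0554, 0.18]
tool_rot: [0.002, 0.739, 0.674, 0.001]
contact_force: [-0.2, 0.8, -1.4]
gripper_width: 0.504
grasp_force: 0.0
```

```bash
python3 - <<'E'
from h import *
p=rail(0,-.0575,.03)
for z in (.03,.034,.042):
    f=fit('wrist',(p[0],p[1],YAW),z=z);print(z,f,torail(f[0][:2]),p)
save('wrist','w6.png',crop=(100,80,420,320),scale=2)
r=[(np.round(q['point'],3).tolist(),round(float(q['score']),2)) for q in (grab_frame('scene') is not None and recognise('scene','holder1'))];print(r)
r=[(np.round(q['point'],3).tolist(),round(float(q['score']),2)) for q in (grab_frame('side') is not None and recognise('side','holder1'))];print(r)
E
```

```text
0.03 (array([ 0.65768721, -0.05276748, -0.09335418]), np.float64(0.8888311688311689), np.uint64(5289)) [ 0.00041772 -0.05576541] [ 0.65711173 -0.0544563   0.03      ]
0.034 (array([ 0.65897436, -0.05300486, -0.09088601]), np.float64(0.8661913447189521), np.uint64(5370)) [ 0.00172124 -0.05588341] [ 0.65711173 -0.0544563   0.03      ]
0.042 (array([ 0.65970636, -0.05191659, -0.09221511]), np.float64(0.8144986029183483), np.uint64(5425)) [ 0.00235005 -0.05473242] [ 0.65711173 -0.0544563   0.03      ]
[([0.458, 0.174, 0.008], 0.75), ([0.353, 0.282, 0.009], 0.72), ([0.667, -0.054, 0.038], 0.64), ([0.336, 0.436, 0.012], 0.6), ([0.464, 0.374, 0.008], 0.58)]
[([0.348, 0.27, 0.01], 0.95), ([0.321, 0.43, 0.011], 0.8), ([0.653, -0.065, 0.04], 0.7), ([0.448, 0.363, 0.008], 0.59), ([0.443, 0.16, 0.008], 0.56)]
```

View pics/w6.png

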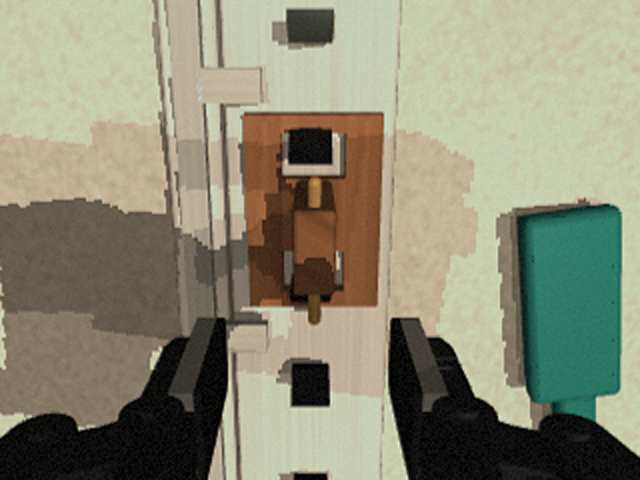

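Holder A is seated in seat 2: flat, and hook 2l lies over the slot edge at (310,147). Now holder B.

Call:
apply_moves --targets '[{"translation":[0.3,-0.38,-0.07],"twist":0,"hand":0.6},{"translation":[0.31,-0.38,-0.07],"twist":0,"hand":0.6},{"translation":[0.31,-0.38,-0.07],"twist":0,"hand":0.6},{"translation":[0.31,-0.38,-0.07],"twist":0,"hand":0.6},{"translation":[0.31,-0.38,-0.07],"twist":0,"hand":0.6},{"translation":[0.31,-0.38,-0.07],"twist":0,"hand":0.6},{"translation":[0,0,0],"twist":0,"hand":0.6},{"translation":[0,0,0],"twist":0,"hand":0.6}]'

```text
time: 12.35
tool_pos: [0.4478, 0.1506, 0.2195]
tool_rot: [0.0, 0.738, 0.675, 0.0]
contact_force: [-0.2, 0.0, -0.5]
gripper_width: 0.597
grasp_force: 0.0
```

```bash
python3 - <<'E'
from h import *
grab_frame('wrist')
r=recognise('wrist','holder1');print([(np.round(q['point'],3).tolist(),round(float(q['score']),2)) for q in r])
b=max((fit('wrist',(.450,.167,a)) for a in (-.5,0,.5)),key=lambda f:f[1]);print(b)
f=b[0];plan((f[0],f[1],.047),f[2])
save('wrist','w7.png',scale=1.5)
E
```

```text
[([0.449, 0.18, 0.01], 0.95), ([0.664, -0.028, 0.037], 0.62)]
(array([ 0.45053821,  0.17481648, -0.09385936]), np.float64(0.9146310105425559), np.uint64(3669))
t 12.6 pos [0.4488 0.1492 0.2189] yaw -0.094 delta [ 0.258 -0.006  1.719] twist 0.001
```

View pics/w7.png

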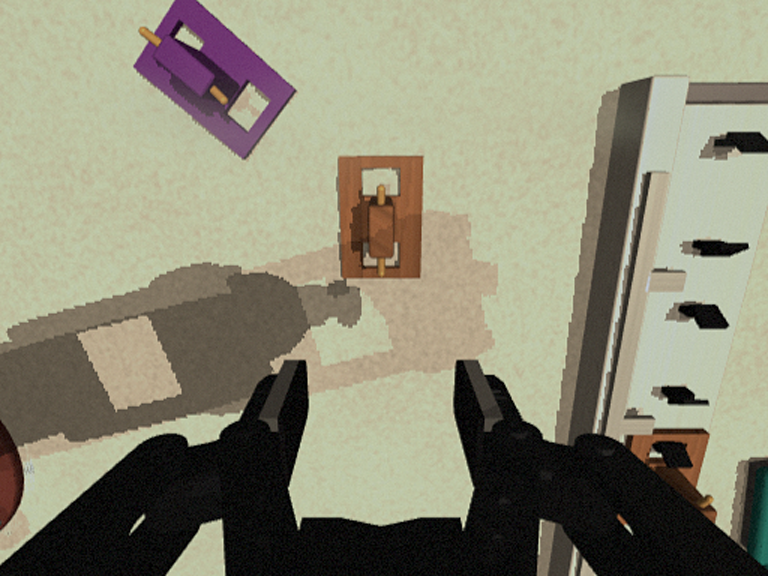

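Holder B at (380,217) is aligned with the tool, and the purple one at (215,80) is clear of the path. I grasp B.

Call:
apply_moves --targets '[{"translation":[0.258,-0.006,0.1],"twist":0,"hand":0.6},{"translation":[0,0,0.4],"twist":0,"hand":0.6},{"translation":[0,0,0.4],"twist":0,"hand":0.6},{"translation":[0,0,0],"twist":0,"hand":0.6},{"translation":[0,0,0],"twist":0,"hand":0.6}]'

```text
time: 13.15
tool_pos: [0.45, 0.1753, 0.1291]
tool_rot: [-0.0, 0.739, 0.674, -0.001]
contact_force: [-0.2, 0.2, 0.6]
gripper_width: 0.597
grasp_force: 0.0
```

```bash
python3 - <<'E'
from h import *
b=fit('wrist',(.4505,.1748,-.094));print(b);f=b[0];plan((f[0],f[1],.048),f[2])
E
```

```text
(array([ 0.45299485,  0.17488602, -0.09468266]), np.float64(0.9581453244126342), np.uint64(6288))
t 13.2 pos [0.4512 0.1756 0.1308] yaw -0.093 delta [-0.006  0.017  0.828] twist 0.019
```

Call:
apply_moves --targets '[{"translation":[-0.006,0.017,0.4],"twist":0.02,"hand":0.6},{"translation":[0,0,0.3],"twist":0,"hand":0.6},{"translation":[0,0,0.12],"twist":0,"hand":0.6},{"translation":[0,0,0],"twist":0,"hand":0.6},{"translation":[0,0,0],"twist":0,"hand":0.0},{"translation":[0,0,0],"twist":0,"hand":0.0},{"translation":[0,0,0],"twist":0,"hand":0.0},{"translation":[0,0,0],"twist":0,"hand":0.0}]'

```text
time: 14.0
tool_pos: [0.4536, 0.1755, 0.0497]
tool_rot: [0.001, 0.74, 0.673, 0.002]
contact_force: [-0.1, 1.0, 6.8]
gripper_width: 0.176
grasp_force: 59.5
```

Call:
apply_moves --targets '[{"translation":[0,0,0],"twist":0,"hand":0.0},{"translation":[0,0,-0.3],"twist":0,"hand":0.0},{"translation":[0,0,-0.4],"twist":0,"hand":0.0},{"translation":[0,0,-0.4],"twist":0,"hand":0.0},{"translation":[0,0,0],"twist":0,"hand":0.0},{"translation":[0,0,0],"twist":0,"hand":0.0},{"translation":[0,0,0],"twist":0,"hand":0.0}]'

```text
time: 14.7
tool_pos: [0.4506, 0.1748, 0.1557]
tool_rot: [-0.001, 0.74, 0.673, -0.001]
contact_force: [-0.2, -0.7, -2.1]
gripper_width: 0.175
grasp_force: 59.0
```

```bash
python3 - <<'E'
from h import *
for k,yy in enumerate((.0575,.1725)): plan(rail(0,yy,.155),YAW)
E
```

```text
t 14.7 pos [0.4506 0.1748 0.1557] yaw -0.094 delta [-9.380e-01  2.269e+00  2.000e-03] twist -0.019
t 14.7 pos [0.4506 0.1748 0.1557] yaw -0.094 delta [2.120e-01 2.267e+00 1.000e-03] twist -0.019
```

Call:
apply_moves --targets '[{"translation":[-0.156,0.378,0],"twist":0,"hand":0},{"translation":[-0.156,0.378,0],"twist":0,"hand":0},{"translation":[-0.156,0.378,0],"twist":0,"hand":0},{"translation":[-0.156,0.378,0],"twist":0,"hand":0},{"translation":[-0.157,0.378,0],"twist":0,"hand":0},{"translation":[-0.157,0.379,0],"twist":-0.02,"hand":0},{"translation":[0,0,0],"twist":0,"hand":0},{"translation":[0,0,0],"twist":0,"hand":0}]'

```text
time: 15.5
tool_pos: [0.6677, 0.0599, 0.1541]
tool_rot: [-0.002, 0.739, 0.673, -0.002]
contact_force: [0.4, 0.6, -1.3]
gripper_width: 0.178
grasp_force: 59.2
```

```bash
cat >> h.py <<'E'
def edges(seaty):
    "deck +y edge and L/R of a held holder in rail coordinates, from the orange mask at mid columns"
    im=grab_frame('wrist');c=get_calibration('wrist');s=state();z=s['tool_pos'][2]-.049+.008
    hsv=cv2.cvtColor(im,cv2.COLOR_RGB2HSV);m=((hsv[...,0]<18)&(hsv[...,1]>125)&(hsv[...,2]>25)).astype(np.uint8)
    m[:140]=0 if False else m[:140]
    n,l,st,ce=cv2.connectedComponentsWithStats(m)
    i=l[int(np.argmax(m[150:220,215])+155),215] if m[150:220,215].any() else 1+np.argmax(st[1:,4])
    print('blob',st[i].tolist());x0,y0,w,h,_=st[i]
    for u,v in ((x0,y0+8),(x0+w,y0+8),(x0+w/2,y0)): print(torail(pix2world('',[(u,v)],z,c)[0])-[0,seaty])
E
python3 - <<'E'
from h import *
edges(.0575)
plan(rail(0,.0575,.155),YAW)
E
```

```text
blob [199, 159, 109, 192, 11245]
[-0.03056184  0.04220142]
[0.02940987 0.04222878]
[-0.00054326  0.04667892]
t 15.55 pos [0.6673 0.0604 0.1547] yaw -0.092 delta [-0.003  0.004 -0.003] twist -0.001
```

Deck edges are at −30.6/+29.4 mm and +46.7 mm (ideal ±30 and +45), so I push it on.

Call:
apply_moves --targets '[{"translation":[-0.01,0,0.3],"twist":0,"hand":0},{"translation":[0,0,0.2],"twist":0,"hand":0},{"translation":[0,0,0.1],"twist":0,"hand":0},{"translation":[0,0,0.05],"twist":0,"hand":0},{"translation":[0,0,0.05],"twist":0,"hand":0},{"translation":[0,0,0.05],"twist":0,"hand":0},{"translation":[0,0,0.03],"twist":0,"hand":0},{"translation":[0,0,0],"twist":0,"hand":0}]'

```text
time: 16.35
tool_pos: [0.6691, 0.0592, 0.0798]
tool_rot: [0.0, 0.739, 0.674, 0.0]
contact_force: [-0.1, -0.3, 0.3]
gripper_width: 0.175
grasp_force: 59.5
```

Call:
apply_moves --targets '[{"translation":[0,0,0.04],"twist":0,"hand":0},{"translation":[0,0,0.02],"twist":0,"hand":0},{"translation":[0,0,0],"twist":0,"hand":0},{"translation":[0,0,0],"twist":0,"hand":0}]'

```text
time: 16.75
tool_pos: [0.6693, 0.0592, 0.0797]
tool_rot: [0.0, 0.739, 0.674, -0.0]
contact_force: [-15.5, -0.7, 26.3]
gripper_width: 0.175
grasp_force: 63.2
```

Call:
apply_moves --targets '[{"translation":[0,0,-0.06],"twist":0,"hand":0},{"translation":[0,0,0],"twist":0,"hand":0.4},{"translation":[0,0,0],"twist":0,"hand":0.5},{"translation":[0,0,-0.1],"twist":0,"hand":0.5},{"translation":[0,0,-0.4],"twist":0,"hand":0.5},{"translation":[0,0,-0.5],"twist":0,"hand":0.6},{"translation":[0,0,0],"twist":0,"hand":0.6},{"translation":[0,0,0],"twist":0,"hand":0.6}]'

```text
time: 17.55
tool_pos: [0.6701, 0.0593, 0.1824]
tool_rot: [0.002, 0.739, 0.674, 0.002]
contact_force: [0.5, -0.9, -1.1]
gripper_width: 0.601
grasp_force: 0.0
```

```bash
python3 - <<'E'
from h import *
p=rail(0,.0575,.03)
for z in (.03,.036,.042):
    f=fit('wrist',(p[0],p[1],YAW),z=z);print(z,f,torail(f[0][:2]))
save('wrist','w8.png',crop=(100,80,420,320),scale=2)
E
```

```text
0.03 (array([ 0.66697049,  0.05975955, -0.09249169]), np.float64(0.8682561782109294), np.uint64(5204)) [-0.00068744  0.05713849]
0.036 (array([ 0.66880388,  0.06117133, -0.09783393]), np.float64(0.8058021559923906), np.uint64(5523)) [0.00100834 0.05871291]
0.042 (array([ 0.66796083,  0.06139326, -0.09319938]), np.float64(0.7594654788418709), np.uint64(5723)) [0.00014845 0.05885635]
```

View pics/w8.png

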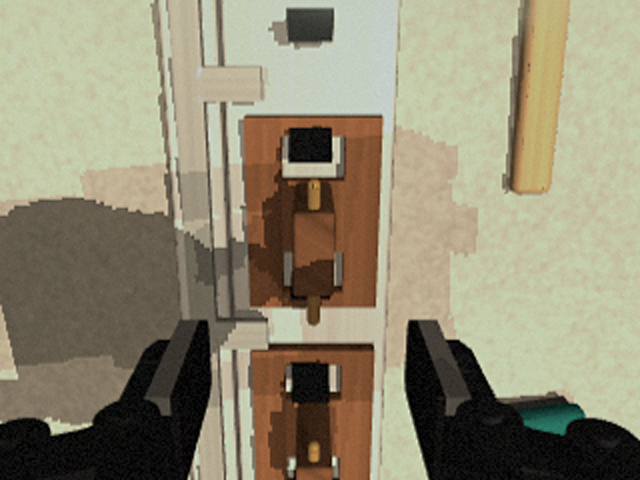

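Call:
apply_moves --targets '[{"translation":[0.325,-0.305,-0.05],"twist":0,"hand":0.6},{"translation":[0.325,-0.305,-0.05],"twist":0,"hand":0.6},{"translation":[0.325,-0.305,-0.05],"twist":0,"hand":0.6},{"translation":[0.325,-0.305,-0.05],"twist":0,"hand":0.6},{"translation":[0.325,-0.305,-0.05],"twist":0,"hand":0.6},{"translation":[0.325,-0.305,-0.05],"twist":0,"hand":0.6},{"translation":[0.325,-0.305,-0.05],"twist":0,"hand":0.6},{"translation":[0.325,-0.305,-0.05],"twist":0,"hand":0.6}]'

```text
time: 18.55
tool_pos: [0.4476, 0.3415, 0.2178]
tool_rot: [-0.0, 0.739, 0.674, -0.001]
contact_force: [0.7, 0.0, -0.0]
gripper_width: 0.603
grasp_force: 0.0
```

Call:
apply_moves --targets '[{"translation":[0,0,0],"twist":0,"hand":0.6},{"translation":[0,0,0],"twist":0,"hand":0.6}]'

```text
time: 18.75
tool_pos: [0.4486, 0.341, 0.2181]
tool_rot: [0.0, 0.738, 0.675, -0.001]
contact_force: [-0.8, -0.6, -0.3]
gripper_width: 0.601
grasp_force: 0.0
```

```bash
python3 - <<'E'
from h import *
grab_frame('wrist')
r=recognise('wrist','holder1');print([(np.round(q['point'],3).tolist(),round(float(q['score']),2)) for q in r])
b=max((fit('wrist',(.455,.372,a)) for a in (-.8,-.4,0,.4,.8)),key=lambda f:f[1]);print(b)
f=b[0];plan((f[0],f[1],.047),f[2])
save('wrist','w9.png',scale=1.5)
E
```

```text
[([0.355, 0.284, 0.011], 0.81), ([0.336, 0.445, 0.008], 0.7), ([0.46, 0.387, 0.005], 0.59)]
(array([ 0.45636505,  0.37862082, -0.06419944]), np.float64(0.9069361277445109), np.uint64(3758))
t 19.1 pos [0.4502 0.3398 0.219 ] yaw -0.094 delta [0.393 0.026 1.72 ] twist -0.294
```

View pics/w9.png

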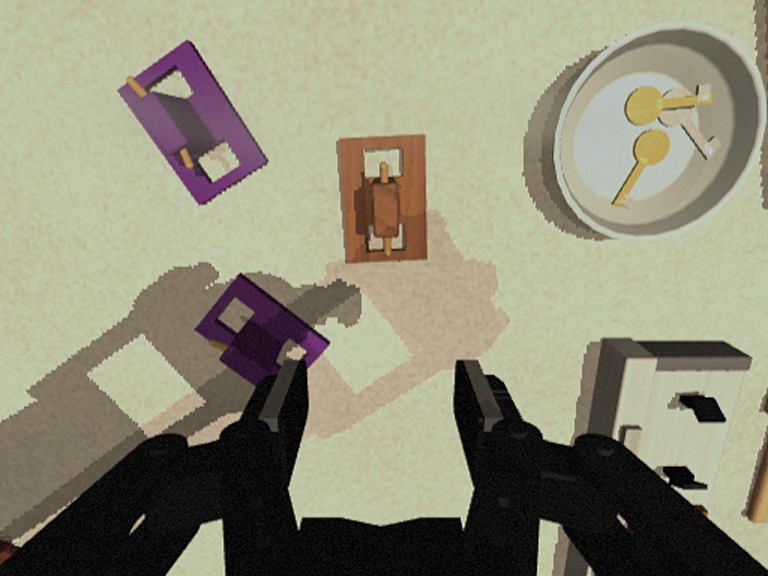

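Holder B is seated in seat 3. Holder C is at (382,200), with the purple ones at (195,120) and (265,335) clear of the fingers.

Call:
apply_moves --targets '[{"translation":[0.393,0.026,0],"twist":-0.29,"hand":0.5},{"translation":[0,0,0.4],"twist":0,"hand":0.5},{"translation":[0,0,0.4],"twist":0,"hand":0.5},{"translation":[0,0,0.1],"twist":0,"hand":0.5},{"translation":[0,0,0],"twist":0,"hand":0.5},{"translation":[0,0,0],"twist":0,"hand":0.5}]'

```text
time: 19.75
tool_pos: [0.4569, 0.3799, 0.1312]
tool_rot: [0.0, 0.729, 0.684, 0.001]
contact_force: [0.4, 0.1, 0.1]
gripper_width: 0.5
grasp_force: 0.0
```

```bash
python3 - <<'E'
from h import *
b=fit('wrist',(.4564,.3786,-.064));print(b);f=b[0];plan((f[0],f[1],.048),f[2])
E
```

```text
(array([ 0.45710919,  0.37873969, -0.05738345]), np.float64(0.9329277803774763), np.uint64(6155))
t 19.8 pos [0.4573 0.3802 0.132 ] yaw -0.063 delta [-0.017 -0.004  0.84 ] twist -0.06
```

Call:
apply_moves --targets '[{"translation":[-0.017,-0.004,0.4],"twist":-0.06,"hand":0.5},{"translation":[0,0,0.3],"twist":0,"hand":0.5},{"translation":[0,0,0.13],"twist":0,"hand":0.5},{"translation":[0,0,0],"twist":0,"hand":0.5},{"translation":[0,0,0],"twist":0,"hand":0.0},{"translation":[0,0,0],"twist":0,"hand":0.0},{"translation":[0,0,0],"twist":0,"hand":0.0},{"translation":[0,0,0],"twist":0,"hand":0.0}]'

```text
time: 20.6
tool_pos: [0.4571, 0.3791, 0.0491]
tool_rot: [0.0, 0.727, 0.687, 0.002]
contact_force: [1.5, -1.2, 7.3]
gripper_width: 0.178
grasp_force: 59.4
```

Call:
apply_moves --targets '[{"translation":[0,0,0],"twist":0,"hand":0.0},{"translation":[0,0,-0.3],"twist":0,"hand":0.0},{"translation":[0,0,-0.4],"twist":0,"hand":0.0},{"translation":[0,0,-0.4],"twist":0,"hand":0.0},{"translation":[0,0,0],"twist":0,"hand":0.0},{"translation":[0,0,0],"twist":0,"hand":0.0},{"translation":[0,0,0],"twist":0,"hand":0.0}]'

```text
time: 21.3
tool_pos: [0.4543, 0.3772, 0.1546]
tool_rot: [-0.0, 0.727, 0.687, -0.001]
contact_force: [0.3, 0.1, -0.7]
gripper_width: 0.174
grasp_force: 58.9
```

```bash
python3 - <<'E'
from h import *
plan(rail(0,.1725,.155),YAW)
E
```

```text
t 21.3 pos [0.4543 0.3772 0.1546] yaw -0.057 delta [-1.896  2.352 -0.007] twist 0.351
```

Call:
apply_moves --targets '[{"translation":[-0.271,0.336,0],"twist":0,"hand":0},{"translation":[-0.271,0.336,0],"twist":0,"hand":0},{"translation":[-0.271,0.336,0],"twist":0,"hand":0},{"translation":[-0.271,0.336,0],"twist":0,"hand":0},{"translation":[-0.271,0.336,0],"twist":0,"hand":0},{"translation":[-0.271,0.336,0],"twist":0,"hand":0},{"translation":[-0.27,0.336,0],"twist":0.35,"hand":0},{"translation":[0,0,0],"twist":0,"hand":0}]'

```text
time: 22.1
tool_pos: [0.6812, 0.1708, 0.1533]
tool_rot: [-0.0, 0.741, 0.672, -0.002]
contact_force: [0.1, -0.3, -0.1]
gripper_width: 0.178
grasp_force: 59.1
```

Call:
apply_moves --targets '[{"translation":[0,0,0],"twist":0,"hand":0},{"translation":[0,0,0],"twist":0,"hand":0}]'

```text
time: 22.3
tool_pos: [0.6778, 0.1758, 0.1543]
tool_rot: [-0.001, 0.739, 0.674, -0.001]
contact_force: [-0.8, 0.8, -0.9]
gripper_width: 0.183
grasp_force: 59.1
```

```bash
python3 - <<'E'
from h import *
edges(.1725)
plan(rail(0,.1725,.155),YAW)
E
```

```text
blob [199, 159, 109, 192, 11347]
[-0.03066893  0.04330114]
[0.02927998 0.04339697]
[-0.00067991  0.04781151]
t 22.35 pos [0.6778 0.1761 0.1549] yaw -0.091 delta [-0.015  0.006 -0.001] twist 0.015
```

Call:
apply_moves --targets '[{"translation":[-0.02,0.005,0.3],"twist":0.015,"hand":0},{"translation":[0,0,0.2],"twist":0,"hand":0},{"translation":[0,0,0.1],"twist":0,"hand":0},{"translation":[0,0,0.05],"twist":0,"hand":0},{"translation":[0,0,0.05],"twist":0,"hand":0},{"translation":[0,0,0.05],"twist":0,"hand":0},{"translation":[0,0,0.03],"twist":0,"hand":0},{"translation":[0,0,0],"twist":0,"hand":0}]'

```text
time: 23.15
tool_pos: [0.6804, 0.1732, 0.0792]
tool_rot: [0.001, 0.739, 0.673, 0.001]
contact_force: [1.0, 0.4, 1.0]
gripper_width: 0.176
grasp_force: 59.4
```

Call:
apply_moves --targets '[{"translation":[0,0,0.04],"twist":0,"hand":0},{"translation":[0,0,0.02],"twist":0,"hand":0},{"translation":[0,0,0],"twist":0,"hand":0},{"translation":[0,0,0],"twist":0,"hand":0}]'

```text
time: 23.55
tool_pos: [0.6805, 0.1732, 0.0791]
tool_rot: [0.0, 0.739, 0.673, 0.0]
contact_force: [-15.1, -2.9, 26.6]
gripper_width: 0.179
grasp_force: 62.9
```

Flat again: the TCP sits exactly 30 mm above its grasp height. I release, lift and check.

Call:
apply_moves --targets '[{"translation":[0,0,-0.06],"twist":0,"hand":0},{"translation":[0,0,0],"twist":0,"hand":0.4},{"translation":[0,0,0],"twist":0,"hand":0.5},{"translation":[0,0,-0.1],"twist":0,"hand":0.5},{"translation":[0,0,-0.4],"twist":0,"hand":0.5},{"translation":[0,0,-0.5],"twist":0,"hand":0.5},{"translation":[0,0,0],"twist":0,"hand":0.5},{"translation":[0,0,0],"twist":0,"hand":0.5}]'

```text
time: 24.35
tool_pos: [0.681, 0.1733, 0.1814]
tool_rot: [0.001, 0.739, 0.673, 0.002]
contact_force: [-0.9, -1.0, -0.2]
gripper_width: 0.497
grasp_force: 0.0
```

```bash
python3 - <<'E'
from h import *
p=rail(0,.1725,.03)
for z in (.03,.036,.042):
    f=fit('wrist',(p[0],p[1],YAW),z=z);print(z,f,torail(f[0][:2]))
a=cv2.resize(grab_frame('wrist')[80:320,130:390],None,fx=1.5,fy=1.5)
b=cv2.resize(grab_frame('scene')[150:310,60:340],None,fx=1.4,fy=1.4)
h=max(a.shape[0],b.shape[0]);pad=lambda i:np.pad(i,((0,h-i.shape[0]),(0,0),(0,0)))
cv2.imwrite('pics/c10.png',np.hstack([pad(a),pad(b)])[:,:,::-1])
plan(rail(-.049,-.262,.18),YAW)
E
```

```text
0.03 (array([ 0.67810609,  0.1744407 , -0.09872031]), np.float64(0.8744777158774373), np.uint64(5167)) [-1.46241034e-04  1.72357734e-01]
0.036 (array([ 0.67914593,  0.17430587, -0.09294534]), np.float64(0.823953823953824), np.uint64(5459)) [0.00090159 0.17231911]
0.042 (array([ 0.68111344,  0.17649164, -0.09025685]), np.float64(0.7752389486260454), np.uint64(5649)) [0.00265974 0.17467657]
t 24.6 pos [0.6785 0.173  0.1759] yaw -0.093 delta [-4.33  -0.488 -0.035] twist -0.014
```

View pics/c10.png

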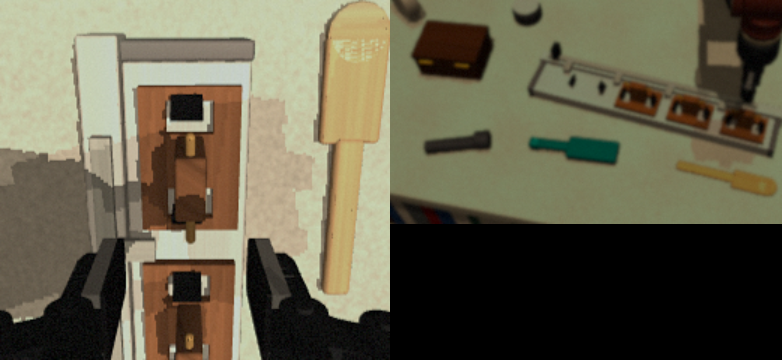

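All three are seated, flat, with the hooks out. Now back to the knob, whose last grip was at TCP (0.590, −0.252).

Call:
apply_moves --targets '[{"translation":[-0.48,-0.054,0],"twist":0,"hand":0.5},{"translation":[-0.48,-0.054,0],"twist":0,"hand":0.5},{"translation":[-0.48,-0.054,0],"twist":0,"hand":0.5},{"translation":[-0.48,-0.054,0],"twist":0,"hand":0.5},{"translation":[-0.48,-0.054,0],"twist":0,"hand":0.5},{"translation":[-0.48,-0.054,0],"twist":0,"hand":0.5},{"translation":[-0.48,-0.054,0],"twist":0,"hand":0.5},{"translation":[-0.48,-0.054,0],"twist":0,"hand":0.5}]'

```text
time: 25.4
tool_pos: [0.5995, -0.2067, 0.177]
tool_rot: [-0.001, 0.739, 0.673, -0.0]
contact_force: [1.1, 0.7, -0.5]
gripper_width: 0.502
grasp_force: 0.0
```

Call:
apply_moves --targets '[{"translation":[-0.38,-0.05,0],"twist":0,"hand":0.5},{"translation":[0,0,0],"twist":0,"hand":0.5},{"translation":[0,0,0],"twist":0,"hand":0.5},{"translation":[0,0,0],"twist":0,"hand":0.5}]'

```text
time: 25.8
tool_pos: [0.5921, -0.2414, 0.1774]
tool_rot: [-0.001, 0.739, 0.674, -0.0]
contact_force: [-0.4, -0.2, 0.2]
gripper_width: 0.503
grasp_force: 0.0
```

```bash
python3 - <<'E'
from h import *
plan((.5898,-.2519,.08),YAW)
save('wrist','w11.png',crop=(100,80,420,320),scale=2)
grab_frame('scene');print([(np.round(q['point'],3).tolist(),round(float(q['score']),2)) for q in recognise('scene','holder1')])
E
```

```text
t 25.8 pos [ 0.5921 -0.2414  0.1774] yaw -0.093 delta [-0.108 -0.012  0.974] twist -0.005
[([0.686, 0.171, 0.041], 0.92), ([0.335, 0.437, 0.01], 0.73), ([0.663, -0.052, 0.037], 0.66), ([0.671, 0.059, 0.037], 0.57), ([0.356, 0.281, 0.008], 0.56), ([0.654, -0.054, 0.029], 0.42)]
```

View pics/w11.png

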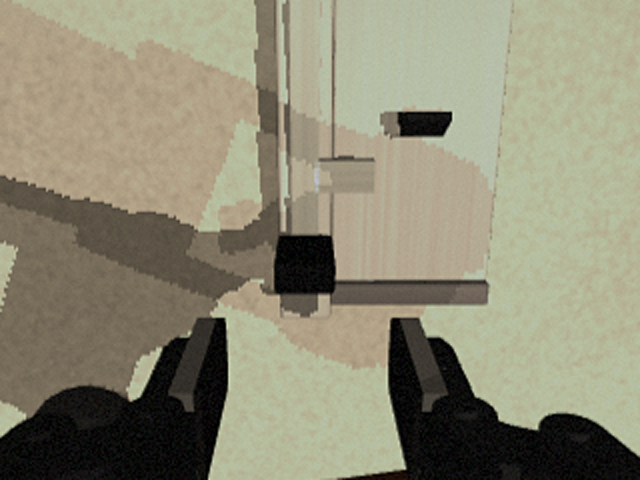

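The knob at (305,265) is still at the open end. I grip it and slide it towards +y.

Call:
apply_moves --targets '[{"translation":[-0.108,-0.012,0.1],"twist":0,"hand":0.5},{"translation":[0,0,0.4],"twist":0,"hand":0.5},{"translation":[0,0,0.4],"twist":0,"hand":0.5},{"translation":[0,0,0.07],"twist":0,"hand":0.5},{"translation":[0,0,0],"twist":0,"hand":0.5}]'

```text
time: 26.45
tool_pos: [0.5886, -0.2524, 0.079]
tool_rot: [-0.002, 0.739, 0.673, -0.001]
contact_force: [-0.6, -0.6, -0.4]
gripper_width: 0.504
grasp_force: 0.0
```

Call:
apply_moves --targets '[{"translation":[0,0,0],"twist":0,"hand":0.1},{"translation":[0,0,0],"twist":0,"hand":0.1},{"translation":[0,0,0],"twist":0,"hand":0.1},{"translation":[0,0,0],"twist":0,"hand":0.1},{"translation":[0,0,0],"twist":0,"hand":0.1}]'

```text
time: 26.95
tool_pos: [0.5897, -0.2537, 0.0838]
tool_rot: [0.0, 0.739, 0.673, -0.001]
contact_force: [-6.9, 1.6, 1.7]
gripper_width: 0.261
grasp_force: 59.3
```

Call:
apply_moves --targets '[{"translation":[0.06,0,0],"twist":0,"hand":0.1},{"translation":[0.06,0,0],"twist":0,"hand":0.1},{"translation":[0.06,0,0],"twist":0,"hand":0.1},{"translation":[0.06,0,0],"twist":0,"hand":0.1},{"translation":[0.06,0,0],"twist":0,"hand":0.1},{"translation":[0.05,0,0],"twist":0,"hand":0.1},{"translation":[0,0,0],"twist":0,"hand":0.1},{"translation":[0,0,0],"twist":0,"hand":0.1}]'

```text
time: 27.75
tool_pos: [0.5929, -0.2186, 0.0838]
tool_rot: [-0.0, 0.739, 0.673, -0.001]
contact_force: [-7.0, 2.1, 2.8]
gripper_width: 0.263
grasp_force: 59.4
```

Call:
apply_moves --targets '[{"translation":[0.03,0,0],"twist":0,"hand":0.1},{"translation":[0.03,0,0],"twist":0,"hand":0.1},{"translation":[0.03,0,0],"twist":0,"hand":0.1},{"translation":[0,0,0],"twist":0,"hand":0.1},{"translation":[0,0,0],"twist":0,"hand":0.1}]'

```text
time: 28.25
tool_pos: [0.5932, -0.2146, 0.0839]
tool_rot: [0.003, 0.739, 0.673, -0.004]
contact_force: [-8.0, -13.8, -1.4]
gripper_width: 0.263
grasp_force: 59.1
```

Call:
apply_moves --targets '[{"translation":[0.03,0,0],"twist":0,"hand":0.1},{"translation":[0,0,0],"twist":0,"hand":0.1},{"translation":[0,0,0],"twist":0,"hand":0.1}]'

```text
time: 28.55
tool_pos: [0.5932, -0.2144, 0.084]
tool_rot: [0.005, 0.739, 0.673, -0.006]
contact_force: [-8.1, -22.4, -3.4]
gripper_width: 0.258
grasp_force: 59.2
```

Call:
apply_moves --targets '[{"translation":[-0.07,0,0],"twist":0,"hand":0.1},{"translation":[0,0,0],"twist":0,"hand":0.5},{"translation":[0,0,0],"twist":0,"hand":0.5},{"translation":[0,0,-0.2],"twist":0,"hand":0.5},{"translation":[0,0,-0.4],"twist":0,"hand":0.5},{"translation":[0,0,-0.4],"twist":0,"hand":0.5},{"translation":[0,0,0],"twist":0,"hand":0.5},{"translation":[0,0,0],"twist":0,"hand":0.5}]'

```text
time: 29.35
tool_pos: [0.5954, -0.2134, 0.1845]
tool_rot: [0.003, 0.739, 0.674, 0.001]
contact_force: [0.1, 0.0, -0.8]
gripper_width: 0.5
grasp_force: 0.0
```

```bash
python3 - <<'E'
from h import *
im=save('wrist','w12.png',scale=1.5);print(state()['tool_pos'])
E
```

```text
[ 0.59423389 -0.21300357  0.1821743 ]
```

View pics/w12.png

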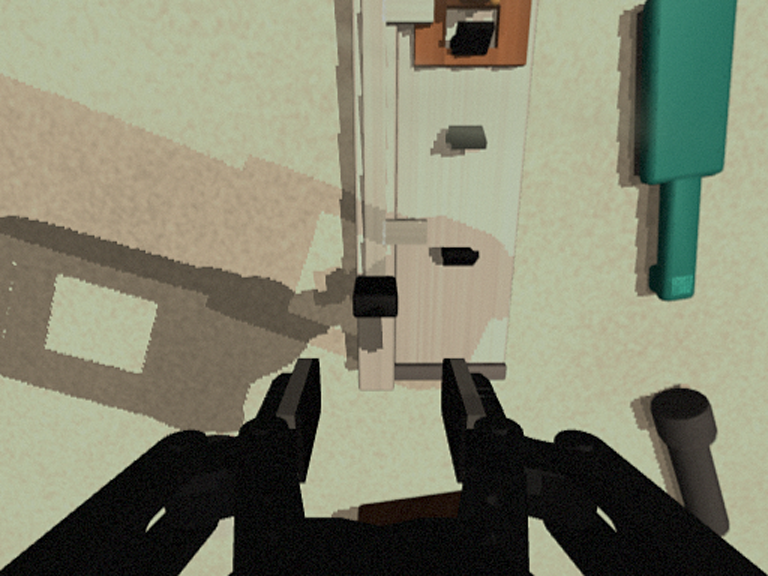

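```bash
python3 - <<'E'
from h import *
print('tab1 want y -.190',torail(pix2world('wrist',[(407/1.5,232/1.5)],.0465)[0]))
for v in (219,244): print(torail(pix2world('wrist',[(407/1.5,v/1.5)],.0465)[0]))
for q in ('holder1',):
    grab_frame('side');print([(np.round(r['point'],3).tolist(),round(float(r['score']),2)) for r in recognise('side',q)])
E
```

```text
tab1 want y -.190 [-0.03243996 -0.19046518]
[-0.0325675  -0.18299371]
[-0.03232016 -0.19748297]
[([0.346, 0.269, 0.011], 0.81), ([0.675, 0.158, 0.036], 0.72), ([0.322, 0.429, 0.008], 0.63), ([0.65, -0.064, 0.04], 0.54), ([0.659, 0.047, 0.034], 0.5)]
```

The tab is at −190.5 mm (locked is −190), all three holders are on the rail, and the only others seen are the purple ones. The arm is clear, so I hand in.

```bash
python3 -c "
from h import *
print(job_done())"
```

```text
the job is handed in; nothing more can be done
None
```

I opened the lock bar to its end stop, pushed the three wooden key holders that were there onto seats 2, 3 and 4, slid the bar to its locked end stop, left everything else untouched, and handed the job in.

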